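# Make up a mending kit and a pressing kit for the poster

### The job

Make up two kits from the stock standing in the middle of the bench. The mending kit goes in the tray with compartments: the paste brush lying flat in the long compartment, and the paste jar and the smaller weight standing upright, one in each of the two short compartments (either way round). The pressing kit goes in the plain tray: the glass plate lying flat on the tray's floor and the larger weight set gently, not dropped, upright on the middle of the glass; leave the loupe, tape roll and straight-edge where they are.

Things in the scene. Friction and masses are not known exactly. Their poses are not given: they have to be found in the camera images.
- mending_tray: Grey tray with compartments, 200 (x) x 169 (y) x 22 mm high, fixed; left or right of the stock. Origin: centre of underside; z up. Floor 4, walls and dividers 5 mm thick, all 22 mm high. Long compartment on its +y side: 190 (x) x 74 (y) mm inside, centre x 0, y +42.5 mm. Two short compartments on its -y side: each 92 (x) x 80 (y) mm inside, centres x +48.7 and -48.7, y -39.5 mm.
- pressing_tray: Plain grey plastic tray without dividers, 150 x 134 x 22 mm high outside, 140 (x) x 124 (y) mm inside, walls 5 mm, floor 4 mm, fixed to the bench. Origin: centre of its underside, on the bench; x along its 150 mm side, z up.
- brush: Flat paste brush lying flat, 145 mm long, 14 mm thick, 60 g. Origin: middle of its length and width, at its underside; z up; x points from handle to bristles. Wooden handle from x -72 to +12 mm, 24 mm wide (28 mm from -72 to -43); steel ferrule to +38, 42 mm wide; cream bristles to +72, 40 mm wide.
- jar: Closed glass jar of paste with a white lid and paper label, round, 54 mm diameter, 60 mm tall, about 160 g. Stands upright. Origin: centre of its underside; z up.
- small_weight: The smaller steel weight: round body 40 mm diameter, 24 mm high, with a cylindrical knob 18 mm diameter on top from 28 to 54 mm height (total height 54 mm), about 250 g. Origin: centre of its underside; z up.
- large_weight: The larger steel weight, of the same form: round body 60 mm diameter, 28 mm high, with a cylindrical knob 22 mm diameter on top from 33 to 62 mm height (total height 62 mm), about 680 g. Origin: centre of its underside; z up.
- glass_plate: Plate of greenish clear glass lying flat, 90 (x) x 64 (y) x 12 mm thick, about 170 g. Origin: centre of its underside; z up.
- loupe: Bystander among the stock, belongs to neither kit: round black stand magnifier with a glass lens on top, 44 mm diameter (foot 34 mm), 40 mm tall, loose. Origin: centre of its underside.
- tape_roll: Bystander: roll of paper tape lying flat, a ring 80 mm outside, 60 mm inside diameter, 25 mm high, loose. Origin: centre of its underside.
- straight_edge: Bystander: flat aluminium straight-edge lying on the bench beyond the stock, 30 (x) x 300 (y) x 5 mm, loose. Origin: centre of its underside.
Not all that is in view belongs to the job. What is shaped like the small_weight but orange or yellow is not meant.

How it is judged:
At the end, for the whole second after the job is handed in: Brush flat in the long compartment, jar and small weight upright, one in each short compartment, glass plate flat in the plain tray (all within 5 mm of the tray floor, tilt under 0.1 rad); large weight upright on the plate within 15 mm of its centre. All at rest (x of brush in the frame of mending_tray between -0.035 and 0.035 m and y of brush in the frame of mending_tray between 0.018 and 0.067 m and z of brush in the frame of mending_tray between 0 and 0.009 m and angle between each of brush, jar, small_weight, glass_plate, large_weight's own z axis and vertical below 0.1 rad and y of jar in the frame of mending_tray between -0.07 and -0.01 m and z of jar in the frame of mending_tray between 0 and 0.009 m and y of small_weight in the frame of mending_tray between -0.07 and -0.01 m and z of small_weight in the frame of mending_tray between 0 and 0.009 m and ((x of jar in the frame of mending_tray between 0.015 and 0.085 m and x of small_weight in the frame of mending_tray between -0.085 and -0.015 m) or (x of jar in the frame of mending_tray between -0.085 and -0.015 m and x of small_weight in the frame of mending_tray between 0.015 and 0.085 m)) and x of glass_plate in the frame of pressing_tray between -0.035 and 0.035 m and y of glass_plate in the frame of pressing_tray between -0.035 and 0.035 m and z of glass_plate in the frame of pressing_tray between 0 and 0.009 m and horizontal distance between large_weight and glass_plate below 0.015 m and z of large_weight in the frame of glass_plate between 0.007 and 0.017 m and linear speed of each of brush, jar, small_weight, glass_plate, large_weight below 0.02 m/s and angular speed of each of brush, jar, small_weight, glass_plate, large_weight below 0.2 rad/s); the robot touches nothing.
It fails at once if the loupe is moved more than 25 mm (distance of loupe from where it was at the start of the episode above 0.025 m).
It fails at once if the tape roll is moved more than 25 mm (distance of tape_roll from where it was at the start of the episode above 0.025 m).
It fails at once if the straight edge is moved more than 25 mm (distance of straight_edge from where it was at the start of the episode above 0.025 m).
It fails at once if the large weight comes down on the glass plate faster than 0.35 m/s, as when dropped (horizontal distance between large_weight and glass_plate below 0.05 m and z of large_weight in the frame of glass_plate between 0.005 and 0.035 m and linear speed of large_weight above 0.35 m/s).
It also fails if it takes over 134 s, if anything falls off the work surface, if the arm or the gripper's body presses on something with over 40 N, if the wrist force passes 120 N, or if a joint passes its speed limit or range.

### The arm

A 7-joint arm with a two-finger parallel gripper is mounted at the origin on the work surface. World frame = base frame: x ahead of the robot, y to its left, z up, the work surface at z = 0. Lengths are in m, angles in rad, forces in N, time in s.
With the tool pointing down it reaches from about 0.425 to 0.825 m from the base axis. Payload 3.6 kg.
Tool frame: the origin (TCP) lies at the very end of the fingers, on their centre line; the grasp point (between the pads) lies 19 mm behind it; z points along the fingers, y is the line along which they close (so a half turn about z gives the same grasp; the last joint's range is limited). The gripper opens to 93 mm and grips with 3 to 60 N. Pads are 15 mm wide; open, the fingers measure 128 mm over their backs; the gripper's body (75 mm by 188 mm) begins 65 mm behind the grasp point.
Start: joints at [-1.319, 0.615, -0.013, 1.423, 0.008, 1.103, -0.04], TCP at [0.179, 0.625, 0.219] pointing down, gripper open.
Joint ranges: [-3.12, 3.12], [-0.3, 2.06], [-1.34, 1.32], [0.26, 2.42], [-1.36, 4.5], [0.01, 1.98], [-2.84, 2.84]. Speed limits (rad/s): [2.79, 2.79, 3.14, 3.14, 3.14, 3.14, 3.14].

### API

Orientations are given as a 3x3 rotation matrix whose columns are the frame's x, y, z axes.
In Python, from bench import arm, vision gives the robot as it stands.
- The arm moves only by the tool play_rows, never from a script. Its argument "plan" is a list of rows, each a list of 5 numbers: the shift along the world's x, y, z in mm, then the turn about the world's z in rad, then the opening, from -1 (shut) to 1 (fully open). A call has 1 to 12 rows; each row shifts and turns the commanded pose from where the row before left it; what a row does not reach is not made up. A row lasts 1/10 s, in which the tool goes at most 50 mm and 8.59 degrees, less where a joint would pass 70% of its speed; a pose out of reach is approached as far as the arm can. A call with a gripper value outside its range is refused whole. The fingers move at their own pace and stop on an object; the grip force is fixed at half the most. Time passes only in rows, so rows that do not move let the fingers close. It gives the time, the measured TCP pose, the force, the opening and the grip force at its end, in the units of the state.
- arm.get_obs(): the state, without advancing time (a new reading comes with each control period).
- vision.camera(name): name is "scene" or "side" or "wrist"; returns a dict with "pixels" (420x560x3 uint8, red, green, blue), "range_z" (420x560 float32, m along the optical axis (not along the pixel's ray), 0 where there is no reading), "intrinsics" (3x3 intrinsics, pixels), "pose" (4x4, takes a point from camera to world coordinates). Camera axes: x right, y up, looking along -z (the intrinsics and any distortion apply to the point x, -y, -z); pixel columns grow to the right and rows downward; lengths in m; the calibration is good to about 2 mm. A picture is of the moment at which its call begins.
- arm.job_done(): hands the job in; it is judged then, once.
The state is a dict: "t": time; "joints": joint angles; "dq": joint speeds; "effort": joint torques, N m; "tool_pos": TCP position; "tool_rot": TCP orientation; "force": force on the tool from outside, world axes, zero at the start; "moment": the same for the moment, N m; "gripper_width": finger opening in m; "grasp_force": force on a finger pad.
Only numpy, scipy, OpenCV 4.12 (cv2) and the standard library are available. Lean on these libraries where they do the work, as an engineer would, in place of code of your own. Each camera call takes 0.05 s, during which the arm holds its last target. There are 200 camera calls.

## Working session

There is one attempt and no reset: what is moved stays moved. The work goes in short steps, Python scripts to look and compute and a tool call to move; the robot and the scene stay as the last step left them, time stands still between calls to the robot, and variables do not carry over. Pictures are saved under pics/ and viewed, at most 14 in all, crops included, and the job is handed in when it is done.

Besides the shell and the picture viewer there is one more tool, called after "Request:" by a JSON object that holds its "fn" and its "kwargs", one argument or row to a line. play_rows: Moves the arm, as the interface text tells. Its arguments: {"type":"object","properties":{"plan":{"type":"array"}},"required":["plan"]}

```bash
ls; mkdir -p pics
python3 - <<'E'
from bench import arm, vision
import cv2, numpy as np
for n in ["scene","side"]:
    c=vision.camera(n); cv2.imwrite(f"pics/{n}0.png",c["pixels"][:,:,::-1]); np.savez(f"{n}0.npz",**c)
    print(n,c["intrinsics"].tolist(),np.round(c["pose"],3).tolist())
print(arm.get_obs())
E
```

```text
pics
scene [[484.2199388427971, 0.0, 275.01965015911645], [0.0, 484.2199388427971, 203.42199719200764], [0.0, 0.0, 1.0]] [[-0.833, -0.355, 0.425, 1.175], [0.553, -0.499, 0.667, 0.836], [-0.025, 0.791, 0.612, 0.785], [0.0, 0.0, 0.0, 1.0]]
side [[447.86034106309694, 0.0, 277.461158594328], [0.0, 447.86034106309694, 220.2131634768965], [0.0, 0.0, 1.0]] [[0.679, 0.469, -0.565, 0.04], [-0.734, 0.42, -0.534, -0.567], [-0.013, 0.777, 0.63, 0.729], [0.0, 0.0, 0.0, 1.0]]
{'t': 0.1, 'joints': array([-1.31849805,  0.61578407, -0.01261337,  1.42473761,  0.00810493,
        1.10343782, -0.04039865]), 'dq': array([-7.51417964e-05, -2.52938653e-03, -1.05045324e-03, -3.07215104e-03,
       -1.19694797e-03,  5.89788389e-04, -7.19390405e-04]), 'effort': array([ 1.13045298e-03, -4.60041940e+01,  2.10129409e-01, -1.66243923e+01,
       -6.11656532e-02,  1.68975588e-02,  1.11042175e-04]), 'tool_pos': array([0.17867323, 0.62420634, 0.21762234]), 'tool_rot': array([[-9.61405152e-01,  2.75135912e-01, -6.03157186e-04],
       [ 2.75136571e-01,  9.61402551e-01, -2.23670435e-03],
       [-3.55208346e-05, -2.31632968e-03, -9.99997317e-01]]), 'force': array([-0.01447597,  0.85268159, -1.00123377]), 'moment': array([-0.00891835, -0.04812337, -0.00606881]), 'grasp_force': 0.0, 'gripper_width': 0.09287823454464313}
```

View pics/scene0.png

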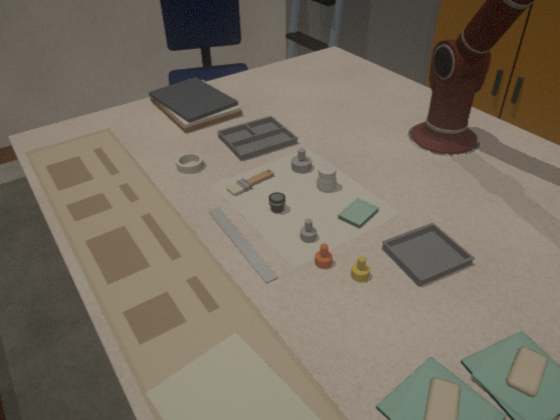

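View pics/side0.png

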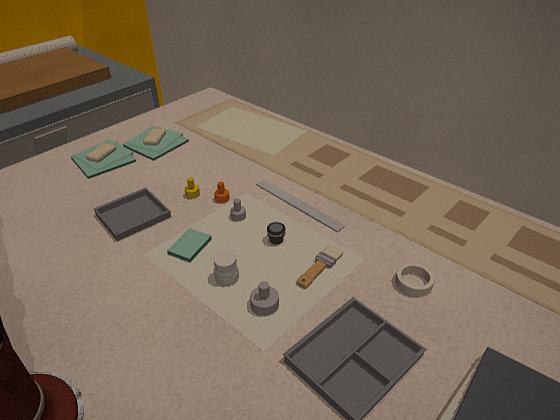

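Scene: large weight (301,162), jar (327,178), brush (250,182), loupe (277,202), small weight (308,232), glass (358,212), pressing tray (428,252), mending tray (257,137), tape (190,163). The side view agrees; the orange and yellow decoys are beyond the small weight. Next I'll build an ortho height map from both depth images.

```bash
cat > h.py <<'E'
import numpy as np, cv2
def cloud(c):
    z=np.asarray(c["range_z"],float);K=np.asarray(c["intrinsics"]);T=np.asarray(c["pose"])
    v,u=np.mgrid[:z.shape[0],:z.shape[1]]
    P=np.stack([(u-K[0,2])/K[0,0]*z,-(v-K[1,2])/K[1,1]*z,-z,np.ones_like(z)],-1)@T.T
    P[z<=0]=np.nan
    return P[...,:3]
def ortho(cs,x0,x1,y0,y1,s=500):
    """rows: x decreasing downward (top=far), cols: y decreasing to right. returns colour, height"""
    H=int((x1-x0)*s);W=int((y1-y0)*s);h=np.full((H,W),np.nan);col=np.zeros((H,W,3),np.uint8)
    for c in cs:
        P=cloud(c).reshape(-1,3);q=np.asarray(c["pixels"]).reshape(-1,3)
        r=np.floor((x1-P[:,0])*s);k=np.floor((y1-P[:,1])*s)
        m=(r>=0)&(r<H)&(k>=0)&(k<W)&(P[:,2]<.12)&(P[:,2]>-.03)
        idx=np.where(m)[0];idx=idx[np.argsort(P[idx,2])]
        for i in idx:
            a,b=int(r[i]),int(k[i])
            if not h[a,b]>P[i,2]: h[a,b]=P[i,2];col[a,b]=q[i]
    return col,h
E
python3 - <<'E'
from h import *
from scipy import ndimage as nd
cs=[dict(np.load(f"{n}0.npz")) for n in("scene","side")]
x0,x1,y0,y1,s=.3,.9,-.5,.5,400
for n,c in zip(("scene","side"),cs):
    col,h=ortho([c],x0,x1,y0,y1,s)
    print(n,"bench",np.nanmedian(h))
    m=nd.binary_closing(np.nan_to_num(h)>.006,iterations=2)
    L,k=nd.label(m)
    P=cloud(c)
    for i in range(1,k+1):
        r,cc=np.where(L==i)
        if len(r)<40: continue
        box=cv2.minAreaRect(np.c_[x1-(r+.5)/s,y1-(cc+.5)/s].astype(np.float32)*1000)
        hh=h[L==i]
        print(len(r),np.round(box[0]),np.round(box[1]),round(box[2]),"ztop",np.round(np.nanpercentile(hh,97),3), np.nanmedian(col[L==i][~np.isnan(hh)],axis=0))
col,h=ortho(cs,.35,.85,-.4,.4,400*2)
col=cv2.dilate(col,np.ones((3,3)))
cv2.imwrite("pics/ortho.png",cv2.resize(col[...,::-1],(800,500)))
E
```

```text
scene bench -0.0009953921789547793
387 [ 734. -317.] [81. 80.] 45 ztop 0.025 [127.5 121.  108.5]
715 [ 632. -135.] [146.  46.] 3 ztop 0.015 [136. 114.  93.]
176 [662. 229.] [39. 39.] 63 ztop 0.054 [143.  90.  58.]
170 [640. 141.] [34. 37.] 53 ztop 0.054 [121. 114. 107.]
252 [638.   3.] [46. 43.] 81 ztop 0.041 [82. 80. 75.]
184 [622. 308.] [35. 39.] 37 ztop 0.054 [147. 131.  67.]
362 [ 496. -259.] [ 40. 201.] 89 ztop 0.023 [82. 78. 73.]
297 [ 491. -327.] [ 23. 203.] 86 ztop 0.022 [76. 73. 70.]
478 [ 487. -387.] [ 72. 204.] 86 ztop 0.022 [78. 75. 71.]
730 [455. 344.] [145. 156.] 82 ztop 0.023 [95. 92. 89.]
964 [480. 140.] [97. 68.] 16 ztop 0.013 [119. 135. 120.]
378 [ 474. -116.] [58. 57.] 53 ztop 0.061 [123. 115. 109.]
367 [472.  -0.] [53. 53.] 45 ztop 0.06 [145. 138. 127.]
side bench 0.0007467320943405631
57 [789. 146.] [17. 40.] 5 ztop 0.008 [139.  131.5 124. ]
56 [786.  85.] [32. 15.] 90 ztop 0.009 [136. 128. 122.]
193 [773. -59.] [27. 70.] 3 ztop 0.008 [133. 125. 118.]
51 [771.   9.] [24. 20.] 74 ztop 0.008 [133. 125. 118.]
415 [ 730. -319.] [82. 80.] 51 ztop 0.027 [153. 140. 123.]
711 [ 628. -139.] [145.  43.] 7 ztop 0.016 [140. 103.  66.]
184 [656. 222.] [39. 39.] 52 ztop 0.054 [120.  58.  16.]
261 [633.  -1.] [46. 43.] 34 ztop 0.043 [59.  57.  52.5]
167 [634. 133.] [34. 42.] 61 ztop 0.055 [110.   98.   93.5]
173 [616. 301.] [36. 41.] 60 ztop 0.055 [116.5  92.   10. ]
1709 [ 488. -333.] [178. 204.] 86 ztop 0.024 [87. 83. 81.]
798 [452. 344.] [145. 153.] 82 ztop 0.024 [75. 71. 68.]
967 [477. 139.] [95. 69.] 16 ztop 0.014 [107. 128. 110.]
406 [ 467. -122.] [60. 58.] 45 ztop 0.063 [120. 108. 103.]
359 [467.  -5.] [51. 53.] 27 ztop 0.062 [154. 141. 126.]
```

View pics/ortho.png

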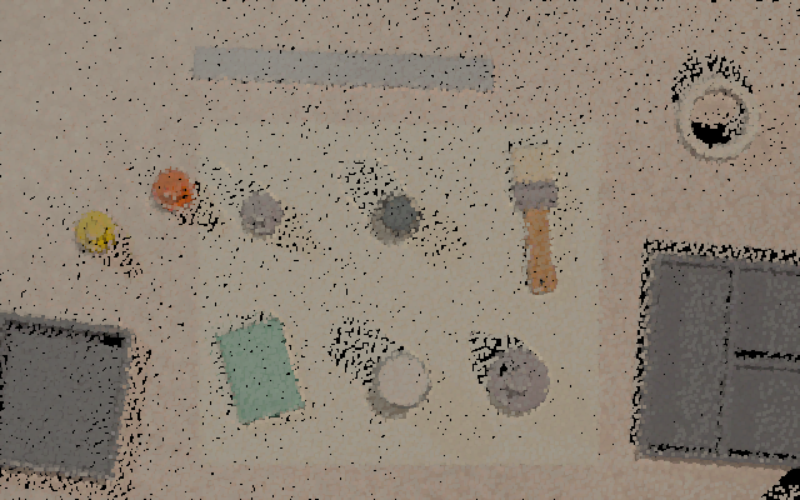

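The ortho map puts 1 px at 1 mm (x = 850 - row, y = 400 - col). Glass is at about (478,140), small weight (637,137), jar (470,-3), large weight (470,-119), brush (630,-137). The two fixed cameras differ by about 5 mm, so I'll refine each with the wrist camera. Moving over the glass first.

Request:
{"fn": "play_rows", "kwargs": {
  "plan": [
    [25,-40,3,0.05,1],
    [25,-40,3,0.05,1],
    [25,-40,3,0.05,1],
    [25,-40,3,0.05,1],
    [25,-40,3,0.05,1],
    [25,-40,3,0.05,1],
    [25,-40,3,0.05,1],
    [25,-40,3,0.05,1],
    [25,-40,3,0.05,1],
    [25,-40,3,0.05,1],
    [25,-40,0,0.05,1],
    [25,-44,0,0.03,1]
  ]
}}

```text
t: 1.3
tool_pos: [0.4791, 0.1401, 0.2486]
tool_rot: [[-0.954, -0.299, -0.0], [-0.299, 0.954, 0.0], [-0.0, 0.0, -1.0]]
force: [1.6, 0.1, 0.6]
gripper_width: 0.0929
grasp_force: 0.0
```

```bash
cat >> h.py <<'E'
def look(name="wrist",save=None):
    from bench import vision
    c=vision.camera(name)
    if save: cv2.imwrite(f"pics/{save}.png",c["pixels"][:,:,::-1]); np.savez(f"{save}.npz",**c)
    return c
def state():
    from bench import arm
    o=arm.get_obs();R=o["tool_rot"]
    return o["tool_pos"]*1000,np.degrees(np.arctan2(R[1,1],R[0,1])),o
E
python3 - <<'E'
from h import *
c=look(save="w1"); p,a,o=state(); print(p,a,o["joints"].round(2),o["t"],o["force"].round(1)); print(c["pose"].round(3).tolist(),c["intrinsics"][0,0])
P=cloud(c); print("range",np.nanmin(P[...,:2],(0,1)),np.nanmax(P[...,:2],(0,1)))
E
```

```text
[483.97575517 128.4685054  248.43569969] 106.53050798006399 [-0.28  0.35 -0.04  1.8   0.03  0.99  1.53] 1.35 [ 2.1 -5.3  0.5]
[[-0.299, -0.925, -0.232, 0.415], [0.954, -0.29, -0.075, 0.121], [0.002, -0.244, 0.97, 0.415], [0.0, 0.0, 0.0, 1.0]] 294.996047091787
range [ 0.1600287  -0.26132527] [0.8399914  0.56354234]
```

View pics/w1.png

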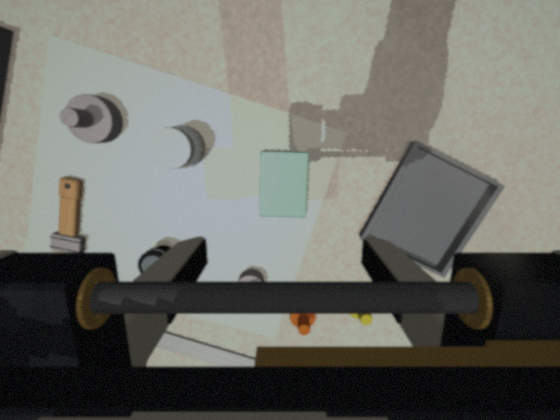

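The wrist view shows the glass (284,184), pressing tray (430,205), jar (183,145), large weight (93,118) and brush (70,215). Measuring them once the arm is still.

```bash
cat >> h.py <<'E'
def blobs(c,x0=.3,x1=.9,y0=-.5,y1=.5,s=400,zt=.007,minn=40,zmax=.1):
    from scipy import ndimage as nd
    col,h=ortho([c],x0,x1,y0,y1,s)
    b=np.nanmedian(h); h[h>zmax]=np.nan
    m=nd.binary_closing(np.nan_to_num(h-b)>zt,iterations=2)
    L,k=nd.label(m); out=[]
    for i in range(1,k+1):
        r,cc=np.where(L==i)
        if len(r)<minn: continue
        box=cv2.minAreaRect(np.c_[x1-(r+.5)/s,y1-(cc+.5)/s].astype(np.float32)*1000)
        a=box[2]; w,l=box[1]
        if w<l: a+=90        # angle of long axis
        a=(a+90)%180-90
        print(np.round(box[0],1),np.round(sorted(box[1])),"longaxis",round(a,1),"ztop-bench",np.round(np.nanpercentile(h[L==i],95)-b,4),"n",len(r))
    print("bench",b)
E
python3 - <<'E'
from h import *
p,a,o=state(); print(p,a)
c=look(save="w2"); p,a,o=state(); print(p,a,o["t"])
blobs(c)
E
```

```text
[483.97575517 128.4685054  248.43569969] 106.53050798006399
[481.89325395 132.33487084 248.24438585] 106.43025082881864 1.4
[663.3 227.2] [27. 40.] longaxis -69.4 ztop-bench 0.0541 n 118
[ 612.1 -142.4] [ 45. 110.] longaxis 9.5 ztop-bench 0.0142 n 525
[625. 305.] [18. 28.] longaxis 0.0 ztop-bench 0.0542 n 61
[623.1 135.7] [14. 35.] longaxis -84.8 ztop-bench 0.024 n 66
[ 481.2 -247.4] [ 15. 170.] longaxis -0.9 ztop-bench 0.0222 n 216
[453.4 344. ] [143. 152.] longaxis -8.1 ztop-bench 0.0228 n 717
[478.8 139.1] [67. 92.] longaxis 15.9 ztop-bench 0.0128 n 979
[ 468.8 -120. ] [58. 60.] longaxis 0.0 ztop-bench 0.0617 n 418
[468.   -0.7] [52. 53.] longaxis 74.1 ztop-bench 0.0606 n 362
bench 0.0012351542481308653
```

Request:
{"fn": "play_rows", "kwargs": {
  "plan": [
    [0,0,-40,-0.01,0.9],
    [0,0,-50,0,0.9],
    [0,0,-50,0,0.9],
    [0,0,-45,0,0.9],
    [0,0,-30,0,0.9],
    [0,0,-18,0,0.9],
    [0,0,-11,0,0.9],
    [0,0,0,0,0.9],
    [0,0,0,0,0.9]
  ]
}}

```text
t: 2.3
tool_pos: [0.479, 0.1417, 0.0052]
tool_rot: [[-0.958, -0.287, 0.001], [-0.287, 0.958, 0.0], [-0.001, 0.0, -1.0]]
force: [-0.6, 0.0, 0.6]
gripper_width: 0.0882
grasp_force: 0.0
```

Close and lift.

Request:
{"fn": "play_rows", "kwargs": {
  "plan": [
    [0,0,0,0,-1],
    [0,0,0,0,-1],
    [0,0,0,0,-1],
    [0,0,0,0,-1],
    [0,0,0,0,-1],
    [0,0,0,0,-1],
    [0,0,20,0,-1],
    [0,0,20,0,-1],
    [0,0,30,0,-1],
    [0,0,0,0,-1]
  ]
}}

```text
t: 3.3
tool_pos: [0.4804, 0.1424, 0.0772]
tool_rot: [[-0.958, -0.287, 0.006], [-0.287, 0.958, 0.002], [-0.006, 0.001, -1.0]]
force: [0.9, 0.4, -2.1]
gripper_width: 0.0635
grasp_force: 30.0
```

Request:
{"fn": "play_rows", "kwargs": {
  "plan": [
    [0,30,0,-0.03,-1],
    [-5,40,0,-0.1,-1],
    [-8,45,0,-0.1,-1],
    [-8,45,0,-0.1,-1],
    [-5,30,0,-0.1,-1],
    [0,12,0,0,-1],
    [0,0,0,0,-1],
    [0,0,0,0,-1],
    [0,0,0,0,-1]
  ]
}}

```text
t: 4.2
tool_pos: [0.4534, 0.3402, 0.0743]
tool_rot: [[-0.99, 0.142, -0.0], [0.142, 0.99, -0.003], [0.0, -0.003, -1.0]]
force: [0.8, 0.6, -1.6]
gripper_width: 0.0633
grasp_force: 30.0
```

Run:
```python
from h import *
c=look(save="w3"); p,a,o=state(); print(p,a,o["t"])
P=cloud(c)
from scipy import ndimage as nd
blobs(c,y0=0.05)
```

```text
[453.47470999 340.51656975  74.47448869] 81.84668940629314 4.25
[494.7 335. ] [ 9. 64.] longaxis 81.3 ztop-bench 0.0809 n 85
[428.4 347.7] [102. 143.] longaxis 81.9 ztop-bench 0.0224 n 473
[439.1 342.9] [67. 67.] longaxis 81.5 ztop-bench 0.0814 n 697
bench 0.001429624013211686
```

View pics/w3.png

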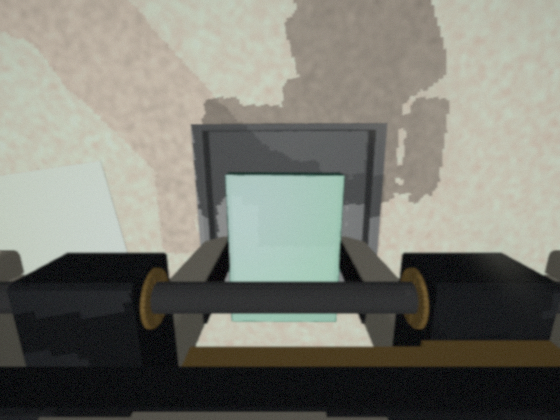

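The plate hangs level over the tray; the tray's near rim spans (193,125) to (386,125). I'll measure the rim's two dimensions and its centre to be sure of finger clearance.

Run:
```python
from h import *
for n in("scene0","side0","w2","w3"):
    P=cloud(dict(np.load(n+".npz"))).reshape(-1,3)*1000
    Q=P[(abs(P[:,0]-453)<110)&(abs(P[:,1]-344)<110)]
    b=np.nanmedian(P[(abs(P[:,0]-453)<200)&(abs(P[:,1]-344)<200)&(abs(P[:,2])<5),2])
    t=np.radians(-8.1);R=np.array([[np.cos(t),np.sin(t)],[-np.sin(t),np.cos(t)]])
    q=(Q[:,:2]-[453,344])@R.T
    k=(Q[:,2]-b>16)&(Q[:,2]-b<26)
    lo,hi=np.percentile(q[k],[.7,99.3],axis=0); print(n,b.round(1),lo.round(1),hi.round(1),(hi-lo).round(1),"ctr",(R.T@((lo+hi)/2)+[453,344]).round(1))
```

```text
scene0 -1.7 [-73.7 -69.9] [78.1 71.4] [151.7 141.3] ctr [455.3 344.5]
side0 0.4 [-75.6 -71.9] [74.2 71.6] [149.7 143.4] ctr [452.3 343.9]
w2 0.7 [-74.2 -70.1] [74.9 70.2] [149.1 140.3] ctr [453.4 344. ]
w3 0.4 [-74.5 -69.6] [19.5 70.2] [ 94.  139.8] ctr [425.8 348.2]
```

Request:
{"fn": "play_rows", "kwargs": {
  "plan": [
    [0,3,-25,0,-1],
    [0,0,-25,0,-1],
    [0,0,-8,0,-1],
    [0,0,-6,0,-1],
    [0,0,0,0,-1],
    [0,0,0,0,0.5],
    [0,0,0,0,0.5],
    [0,0,0,0,0.5],
    [0,0,0,0,0.5],
    [0,0,30,0,0.5],
    [0,0,50,0,0.5],
    [0,0,50,0,0.5]
  ]
}}

```text
t: 5.45
tool_pos: [0.452, 0.3461, 0.1418]
tool_rot: [[-0.99, 0.138, -0.001], [0.138, 0.99, -0.001], [0.001, -0.001, -1.0]]
force: [0.3, 1.8, 0.5]
gripper_width: 0.0701
grasp_force: 0.0
```

Request:
{"fn": "play_rows", "kwargs": {
  "plan": [
    [0,-30,40,0,0],
    [2,-40,40,0,0],
    [2,-40,20,0,0],
    [0,-10,5,0,0],
    [0,0,0,0,0],
    [0,0,0,0,0],
    [0,0,0,0,0]
  ]
}}

```text
t: 6.15
tool_pos: [0.4553, 0.233, 0.2397]
tool_rot: [[-0.991, 0.135, -0.002], [0.135, 0.991, -0.0], [0.002, -0.0, -1.0]]
force: [-0.3, 0.1, -0.5]
gripper_width: 0.0461
grasp_force: 0.0
```

Run:
```python
from h import *
c=look(save="w4"); p,a,o=state(); print(p,a,o["t"])
blobs(c,zmax=.07)
# plate: green pixels
P=cloud(c)*1000; g=c["pixels"].astype(int); m=(g[...,1]-g[...,0]>12)&(abs(P[...,0]-453)<80)&(abs(P[...,1]-344)<80)
q=P[m]; print("plate",cv2.minAreaRect(q[:,:2].astype(np.float32)),np.percentile(q[:,2],[5,50,95]))
```

```text
[455.36496356 232.8017951  239.71649412] 82.23373042437679 6.2
[658.8 227.5] [35. 38.] longaxis -90.0 ztop-bench 0.0538 n 176
[ 655.  -151.2] [10. 28.] longaxis 0.0 ztop-bench 0.0138 n 41
[640.7 141.1] [26. 30.] longaxis 74.1 ztop-bench 0.054 n 98
[ 617.5 -146.2] [10. 38.] longaxis 0.0 ztop-bench 0.0135 n 51
[454.  344.2] [142. 152.] longaxis -7.8 ztop-bench 0.0228 n 750
[451.9 346.9] [67. 92.] longaxis -8.1 ztop-bench 0.0169 n 974
[ 468.6 -118.4] [59. 60.] longaxis 18.4 ztop-bench 0.0613 n 410
[468.8  -1.2] [50. 55.] longaxis 0.0 ztop-bench 0.0603 n 369
bench 0.001160138956957435
plate ((452.650146484375, 335.9454345703125), (99.04601287841797, 95.70244598388672), 82.05934143066406) [10.45455724 16.31151654 17.94195742]
```

View pics/w4.png

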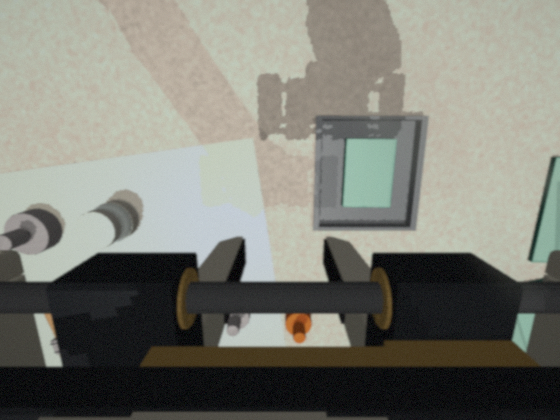

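Plate is flat in the tray at (452,346.5), top at z about 17. Large weight is at (469,-119).

Request:
{"fn": "play_rows", "kwargs": {
  "plan": [
    [1,-30,-10,0,0],
    [2,-46,-10,0,0],
    [2,-48,-20,0,0],
    [2,-48,-20,0,0],
    [2,-48,-20,0,0],
    [2,-48,-20,0,0],
    [2,-46,-10,0,0],
    [1,-30,-10,0,0],
    [0,-8,0,0,0],
    [0,0,0,0,0],
    [0,0,0,0,0],
    [0,0,0,0,0]
  ]
}}

```text
t: 7.4
tool_pos: [0.4705, -0.1108, 0.1243]
tool_rot: [[-0.991, 0.134, 0.0], [0.134, 0.991, 0.001], [-0.0, 0.001, -1.0]]
force: [0.0, -0.6, 0.0]
gripper_width: 0.0464
grasp_force: 0.0
```

Run:
```python
from h import *
c=look(save="w5"); p,a,o=state(); print(p,a,o["t"])
blobs(c,zmax=.09)
P=cloud(c)*1000;P=P[(abs(P[...,0]-469)<35)&(abs(P[...,1]+119)<35)]
k=P[P[:,2]>55]; print("knob",len(k),k.min(0),k.max(0))
```

```text
[ 470.51346175 -111.07762818  124.40406973] 82.27723230354803 7.45
[632.9 121.9] [13. 35.] longaxis -11.3 ztop-bench 0.0243 n 57
[ 606.2 -140. ] [26. 47.] longaxis 5.2 ztop-bench 0.0138 n 178
[ 447.4 -311.2] [116. 139.] longaxis 85.8 ztop-bench 0.0221 n 499
[ 468.8 -120. ] [58. 60.] longaxis 0.0 ztop-bench 0.0616 n 473
[467.5  -5. ] [52. 52.] longaxis -90.0 ztop-bench 0.0604 n 372
bench 0.0016106566938386413
knob 38223 [ 434.0011163  -153.99720807   55.19809991] [483.42241605 -84.00104404 250.78772744]
```

Request:
{"fn": "play_rows", "kwargs": {
  "plan": [
    [-1,-8,-20,0,0],
    [0,0,-30,0,0],
    [0,0,-25,0,0],
    [0,0,-12,0,0],
    [0,0,0,0,0],
    [0,0,0,0,0],
    [0,0,0,0,-1],
    [0,0,0,0,-1],
    [0,0,0,0,-1],
    [0,0,0,0,-1],
    [0,0,0,0,-1],
    [0,0,0,0,-1]
  ]
}}

```text
t: 8.65
tool_pos: [0.4694, -0.1213, 0.0376]
tool_rot: [[-0.99, 0.138, 0.001], [0.138, 0.99, 0.0], [-0.001, 0.0, -1.0]]
force: [-0.6, 0.5, 5.3]
gripper_width: 0.022
grasp_force: 30.0
```

Request:
{"fn": "play_rows", "kwargs": {
  "plan": [
    [0,0,20,0,-1],
    [0,0,35,0,-1],
    [0,0,35,0,-1],
    [0,15,5,0,-1],
    [-1,35,0,0,-1],
    [-2,45,0,0,-1],
    [-2,45,0,0,-1],
    [-2,45,0,0,-1],
    [-2,45,0,0,-1],
    [-2,45,0,0,-1],
    [-2,45,0,0,-1],
    [-2,45,0,0,-1]
  ]
}}

```text
t: 9.85
tool_pos: [0.4517, 0.2443, 0.1302]
tool_rot: [[-0.99, 0.138, -0.004], [0.138, 0.99, -0.003], [0.004, -0.004, -1.0]]
force: [1.6, -0.1, -7.7]
gripper_width: 0.0213
grasp_force: 30.0
```

Request:
{"fn": "play_rows", "kwargs": {
  "plan": [
    [-1,45,0,0,-1],
    [-1,35,0,0,-1],
    [0,15,0,0,-1],
    [0,7,0,0,-1],
    [0,0,0,0,-1],
    [0,0,0,0,-1],
    [0,0,0,0,-1],
    [0,0,0,0,-1]
  ]
}}

```text
t: 10.65
tool_pos: [0.4524, 0.3438, 0.1322]
tool_rot: [[-0.99, 0.141, -0.0], [0.141, 0.99, -0.001], [0.0, -0.001, -1.0]]
force: [-0.4, -0.4, -7.8]
gripper_width: 0.0217
grasp_force: 30.0
```

Run:
```python
from h import *
c=look(save="w6"); p,a,o=state(); print(p,a,o["t"],o["gripper_width"],o["tool_rot"].round(3)[2])
s=look("side",save="s1")
P=cloud(s)*1000;P=P[(abs(P[...,0]-p[0])<60)&(abs(P[...,1]-p[1])<60)]
print("side lowest of held", [int(((P[:,2]>z)&(P[:,2]<z+4)).sum()) for z in range(20,140,4)])
```

```text
[452.35733477 344.32340863 132.25626289] 81.93828361043111 10.7 0.02150648433087847 [-0.    -0.001 -1.   ]
side lowest of held [33, 3, 0, 0, 0, 0, 0, 0, 0, 0, 0, 0, 0, 0, 0, 0, 0, 0, 9, 30, 34, 36, 33, 34, 39, 176, 27, 4, 6, 14]
```

View pics/s1.png

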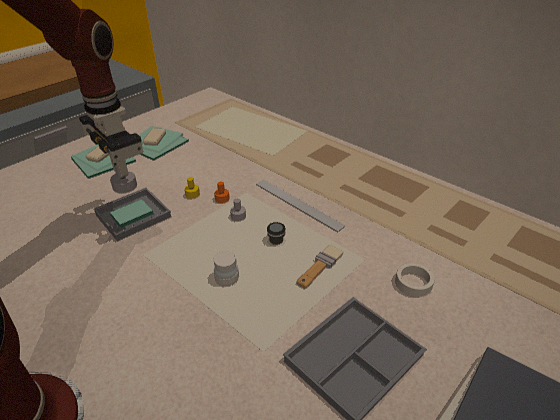

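The weight hangs upright at (123,182), its bottom about 38 mm below the TCP, over the plate at (130,213). Lowering slowly.

Request:
{"fn": "play_rows", "kwargs": {
  "plan": [
    [0,2,-20,0,-1],
    [0,0,-25,0,-1],
    [0,0,-15,0,-1],
    [0,0,-8,0,-1],
    [0,0,-4,0,-1],
    [0,0,-2,0,-1],
    [0,0,-2,0,-1],
    [0,0,-1,0,-1],
    [0,0,0,0,-1]
  ]
}}

```text
t: 11.65
tool_pos: [0.4522, 0.3478, 0.0555]
tool_rot: [[-0.99, 0.138, 0.001], [0.138, 0.99, 0.0], [-0.0, 0.001, -1.0]]
force: [-0.4, -1.3, -7.2]
gripper_width: 0.0214
grasp_force: 30.0
```

Request:
{"fn": "play_rows", "kwargs": {
  "plan": [
    [0,0,-1,0,-1],
    [0,0,-1,0,-1],
    [0,0,0,0,-1]
  ]
}}

```text
t: 11.95
tool_pos: [0.4522, 0.3478, 0.0537]
tool_rot: [[-0.99, 0.138, 0.0], [0.138, 0.99, 0.0], [-0.0, 0.001, -1.0]]
force: [-1.3, 0.2, -3.6]
gripper_width: 0.0213
grasp_force: 30.0
```

Contact has begun; set fully down and release.

Request:
{"fn": "play_rows", "kwargs": {
  "plan": [
    [0,0,-1,0,-1],
    [0,0,0,0,-1],
    [0,0,0,0,0],
    [0,0,0,0,0],
    [0,0,0,0,0],
    [0,0,20,0,0],
    [0,0,40,0,0],
    [0,-30,40,0,0],
    [0,-40,0,0,0],
    [0,-40,0,0,0],
    [0,0,0,0,0],
    [0,0,0,0,0]
  ]
}}

```text
t: 13.15
tool_pos: [0.4526, 0.237, 0.1525]
tool_rot: [[-0.99, 0.141, 0.001], [0.141, 0.99, 0.001], [-0.001, 0.001, -1.0]]
force: [0.6, 0.3, -0.1]
gripper_width: 0.0468
grasp_force: 0.0
```

Run:
```python
from h import *
c=look(save="w7"); p,a,o=state(); print(p,a,o["t"])
blobs(c,zmax=.085)
blobs(c,zmax=.085,zt=.035)
```

```text
[452.30940523 238.42389969 152.23926599] 82.0561772494165 13.2
[453.  344.8] [143. 152.] longaxis -7.8 ztop-bench 0.0226 n 693
[451.7 346.6] [67. 93.] longaxis -8.1 ztop-bench 0.0775 n 898
[465.    3.7] [45. 47.] longaxis 0.0 ztop-bench 0.0602 n 296
bench 0.00133145513868832
[467.5   1.2] [40. 42.] longaxis 0.0 ztop-bench 0.0602 n 253
[451.2 348.8] [60. 60.] longaxis -90.0 ztop-bench 0.0779 n 434
bench 0.00133145513868832
```

View pics/w7.png

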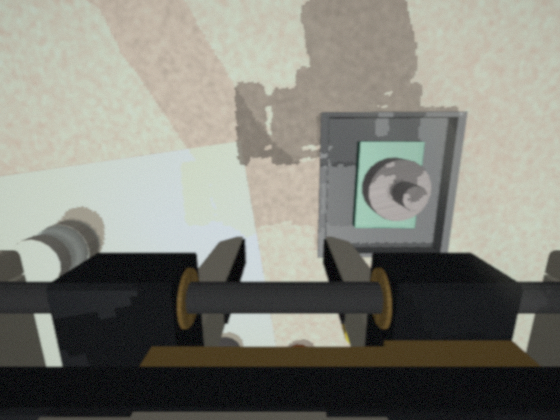

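Large weight stands on the plate at (451,349) against the plate's (452,347), so that kit is fine. Next the jar at (468,-2).

Request:
{"fn": "play_rows", "kwargs": {
  "plan": [
    [2,-30,0,0,0.7],
    [3,-45,0,0,0.7],
    [3,-45,0,0,0.7],
    [3,-45,0,0,0.7],
    [3,-45,0,0,0.7],
    [2,-25,-10,0,0.7],
    [0,-5,-30,0,0.7],
    [0,0,-40,0,0.7],
    [0,0,-30,0,0.7],
    [0,0,-12,0,0.7],
    [0,0,0,0,0.7],
    [0,0,0,0,0.7]
  ]
}}

```text
t: 14.4
tool_pos: [0.4688, -0.0013, 0.03]
tool_rot: [[-0.991, 0.136, 0.0], [0.136, 0.991, 0.0], [-0.0, 0.001, -1.0]]
force: [-0.4, -0.4, 0.5]
gripper_width: 0.0789
grasp_force: 0.0
```

Request:
{"fn": "play_rows", "kwargs": {
  "plan": [
    [0,0,0,0,-1],
    [0,0,0,0,-1],
    [0,0,0,0,-1],
    [0,0,0,0,-1],
    [0,0,0,0,-1],
    [0,0,0,0,-1]
  ]
}}

```text
t: 15.0
tool_pos: [0.4683, -0.0026, 0.0304]
tool_rot: [[-0.99, 0.139, 0.001], [0.139, 0.99, -0.0], [-0.001, -0.0, -1.0]]
force: [0.5, 0.3, 1.1]
gripper_width: 0.0497
grasp_force: 27.1
```

Request:
{"fn": "play_rows", "kwargs": {
  "plan": [
    [0,0,15,0,-1],
    [0,0,30,0,-1],
    [0,0,40,0,-1],
    [0,-20,20,0,-1],
    [0,-40,0,0,-1],
    [0,-40,0,0,-1],
    [0,-45,0,0,-1],
    [0,-45,0,0,-1],
    [0,-20,0,0,-1],
    [0,0,0,0,-1],
    [0,0,0,0,-1],
    [0,0,0,0,-1]
  ]
}}

```text
t: 16.2
tool_pos: [0.4679, -0.2101, 0.1347]
tool_rot: [[-0.991, 0.136, -0.001], [0.136, 0.991, 0.002], [0.001, 0.002, -1.0]]
force: [0.5, -0.6, -1.0]
gripper_width: 0.0494
grasp_force: 26.3
```

```bash
cat >> h.py <<'E'
def tray(n,ctr=(488,-333),lo=15,hi=26,t=None):
    c=dict(np.load(n+".npz"));P=cloud(c).reshape(-1,3)*1000
    Q=P[(abs(P[:,0]-ctr[0])<140)&(abs(P[:,1]-ctr[1])<125)]
    b=np.nanmedian(Q[abs(Q[:,2])<3.5,2]); k=(Q[:,2]-b>lo)&(Q[:,2]-b<hi)
    r=cv2.minAreaRect(Q[k][:,:2].astype(np.float32)); print(n,b,r,Q[k][:,2].mean()-b)
    return Q[k],b
E
python3 - <<'E'
from h import *
c=look(save="w8"); p,a,o=state(); print(p,a,o["t"],o["gripper_width"])
s=look("side",save="s2")
for n in ("scene0","side0","w8"): tray(n)
P=cloud(s)*1000;q=P[(abs(P[...,0]-p[0])<35)&(abs(P[...,1]-p[1])<35)]
print("side lowest of held", [int(((q[:,2]>z)&(q[:,2]<z+4)).sum()) for z in range(20,190,4)])
cv2.imwrite("pics/cmp.png",np.hstack([c["pixels"][:,:,::-1],s["pixels"][:,:,::-1]])[:, :, :]) if 0 else cv2.imwrite("pics/cmp.png",cv2.resize(np.hstack([c["pixels"],s["pixels"]])[...,::-1],(800,300)))
E
```

```text
[ 468.1235225  -210.14481589  134.80922444] 82.23175411461051 16.25 0.04950349245755859
scene0 -0.36925905686446825 ((490.7884826660156, -334.5452880859375), (186.88243103027344, 203.50711059570312), 85.86906433105469) 18.943540624112146
side0 0.4871417356255847 ((488.3039245605469, -333.27667236328125), (176.42286682128906, 202.39242553710938), 85.62187957763672) 20.415013068019302
w8 0.2898398288954662 ((489.04241943359375, -334.0862121582031), (175.83700561523438, 199.96047973632812), 85.76236724853516) 21.010176337191172
side lowest of held [17, 0, 0, 0, 0, 0, 0, 0, 0, 0, 0, 0, 0, 0, 0, 0, 0, 0, 0, 0, 0, 12, 28, 41, 42, 42, 44, 40, 54, 53, 57, 32, 35, 40, 37, 156, 149, 25, 24, 22, 27, 16, 16]
```

View pics/cmp.png

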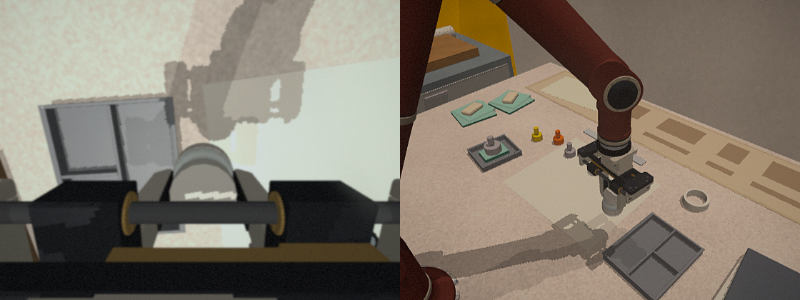

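Jar is held upright, bottom about 30 mm below the TCP; the mending tray's short compartments are at lower left of the wrist view. Tray centre (489,-333.8), angle -4.2°. Far short compartment at (535,-377).

Request:
{"fn": "play_rows", "kwargs": {
  "plan": [
    [8,-20,0,0,-1],
    [16,-40,0,0,-1],
    [18,-45,0,0,-1],
    [16,-40,0,0,-1],
    [8,-20,0,0,-1],
    [0,-1,0,0,-1],
    [0,0,0,0,-1],
    [0,0,0,0,-1],
    [0,0,-20,0,-1],
    [0,0,-30,0,-1],
    [0,0,-20,0,-1],
    [0,0,0,0,-1]
  ]
}}

```text
t: 17.5
tool_pos: [0.5322, -0.3745, 0.0622]
tool_rot: [[-0.991, 0.136, -0.006], [0.136, 0.991, 0.006], [0.007, 0.005, -1.0]]
force: [0.1, 1.1, -0.8]
gripper_width: 0.0493
grasp_force: 26.3
```

Request:
{"fn": "play_rows", "kwargs": {
  "plan": [
    [1,-1,-15,0,-1],
    [0,0,-8,0,-1],
    [0,0,-4,0,-1],
    [0,0,-1,0,-1],
    [0,0,0,0,-1]
  ]
}}

```text
t: 18.0
tool_pos: [0.5352, -0.3796, 0.0374]
tool_rot: [[-0.99, 0.138, 0.0], [0.138, 0.99, -0.0], [-0.0, -0.0, -1.0]]
force: [0.4, 0.0, -1.4]
gripper_width: 0.0497
grasp_force: 26.3
```

Request:
{"fn": "play_rows", "kwargs": {
  "plan": [
    [0,0,-2,0,-1],
    [0,0,0,0,-1],
    [0,0,0,0,-1]
  ]
}}

```text
t: 18.3
tool_pos: [0.5351, -0.3795, 0.0353]
tool_rot: [[-0.99, 0.138, 0.0], [0.138, 0.99, -0.0], [-0.0, -0.0, -1.0]]
force: [0.1, 0.2, -0.8]
gripper_width: 0.0495
grasp_force: 26.3
```

Request:
{"fn": "play_rows", "kwargs": {
  "plan": [
    [0,0,-1,0,-1],
    [0,0,0,0,0.4],
    [0,0,0,0,0.4],
    [0,0,0,0,0.4],
    [0,0,0,0,0.4],
    [0,0,35,0,0.4],
    [0,0,45,0,0.4],
    [5,30,50,0,0],
    [10,45,30,0,0],
    [15,45,10,0,0],
    [15,45,0,0,0],
    [15,45,0,0,0]
  ]
}}

```text
t: 19.5
tool_pos: [0.594, -0.1762, 0.1951]
tool_rot: [[-0.99, 0.139, 0.002], [0.139, 0.99, -0.0], [-0.002, -0.0, -1.0]]
force: [0.2, 0.3, -0.4]
gripper_width: 0.0466
grasp_force: 0.0
```

Request:
{"fn": "play_rows", "kwargs": {
  "plan": [
    [10,15,0,0,0],
    [0,5,0,0,0],
    [0,0,0,0,0],
    [0,0,0,0,0],
    [0,0,0,0,0]
  ]
}}

```text
t: 20.0
tool_pos: [0.6023, -0.161, 0.1941]
tool_rot: [[-0.99, 0.143, -0.001], [0.143, 0.99, -0.002], [0.0, -0.002, -1.0]]
force: [-0.2, -0.2, 0.6]
gripper_width: 0.0463
grasp_force: 0.0
```

Run:
```python
from h import *
c=look(save="w9"); p,a,o=state(); print(p,a,o["t"])
s=look("side",save="s3"); look("scene",save="sc3")
for k in (c,s): blobs(k,zmax=.085,y1=-.05)
for n in("w9","s3","sc3"):
  P=cloud(dict(np.load(n+".npz")))*1000; m=(abs(P[...,0]-535)<40)&(abs(P[...,1]+378)<38)&(P[...,2]>50)&(P[...,2]<80); print(n,"jar top",np.median(P[m],0))
cv2.imwrite("pics/cmp2.png",cv2.resize(np.hstack([c["pixels"],s["pixels"]])[...,::-1],(800,300)))
```

```text
[ 602.51577745 -160.46089043  194.16629411] 81.83399828784341 20.05
[ 629.3 -139. ] [ 44. 146.] longaxis 7.1 ztop-bench 0.0143 n 723
[ 488.7 -334.3] [179. 202.] longaxis -4.2 ztop-bench 0.0223 n 1314
[ 535.6 -375.6] [51. 53.] longaxis 45.0 ztop-bench 0.0642 n 369
bench 0.0014784939124155294
[ 730. -320.] [78. 81.] longaxis 45.0 ztop-bench 0.0261 n 412
[ 627.6 -135.9] [ 43. 143.] longaxis 1.5 ztop-bench 0.0151 n 699
[ 487.8 -333. ] [178. 204.] longaxis -4.1 ztop-bench 0.064 n 1667
bench 0.0006656134003946157
w9 jar top [ 535.85071039 -374.27449016   63.79899227]
s3 jar top [ 530.08117805 -380.57223319   63.29475978]
sc3 jar top [ 540.36728445 -369.9513562    60.55492926]
```

View pics/cmp2.png

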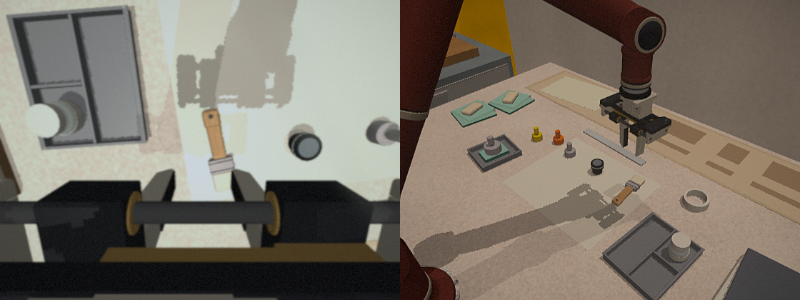

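Jar stands in the far short compartment, top at 64 mm. The brush lies handle toward the robot, from (209,113) to (222,190) in the left half. Fitting its axis from all the views.

Run:
```python
from h import *
for n in("w9","scene0","side0","w2"):
  c=dict(np.load(n+".npz"));P=cloud(c)*1000;g=c["pixels"].astype(int)
  near=(abs(P[...,0]-630)<95)&(abs(P[...,1]+137)<45)&(P[...,2]>8)&(P[...,2]<22)
  w=near&(g[...,0]-g[...,2]>0.35*g[...,0]); q=P[w][:,:2]
  r=cv2.minAreaRect(P[near][:,:2].astype(np.float32))
  vx,vy,x,y=cv2.fitLine(q.astype(np.float32),cv2.DIST_HUBER,0,.01,.01).ravel()
  print(n,len(q),"handle x range",np.percentile(q[:,0],[1,99]).round(1),"axis deg",np.degrees(np.arctan(vy/vx)).round(1),"y at x=625",(y+vy/vx*(625-x)).round(1),"box",np.round(r[0],1),np.round(r[1]),round(r[2],1))
```

```text
w9 1254 handle x range [559.1 640.4] axis deg 4.5 y at x=625 -137.8 box [ 629.6 -137.9] [145.  43.] 4.1
scene0 131 handle x range [566.3 640.5] axis deg 3.4 y at x=625 -134.4 box [ 631.6 -135.8] [144.  45.] 4.4
side0 327 handle x range [556.9 640.7] axis deg 5.3 y at x=625 -140.6 box [ 628.1 -137.9] [144.  43.] 2.8
w2 970 handle x range [558.2 639.5] axis deg 4.0 y at x=625 -134.5 box [ 612.6 -141.5] [110.  43.] 8.0
```

Request:
{"fn": "play_rows", "kwargs": {
  "plan": [
    [12,12,-10,0.11,0],
    [11,11,-30,0.11,0],
    [0,0,-45,0,0],
    [0,0,-45,0,0],
    [0,0,-30,0,0],
    [0,0,-20,0,0],
    [0,0,-9,0,0],
    [0,0,0,0,0],
    [0,0,0,0,0]
  ]
}}

```text
t: 21.05
tool_pos: [0.6273, -0.1354, 0.0062]
tool_rot: [[-0.997, -0.081, 0.002], [-0.081, 0.997, -0.001], [-0.002, -0.001, -1.0]]
force: [0.5, 0.2, -0.2]
gripper_width: 0.0466
grasp_force: 0.0
```

Request:
{"fn": "play_rows", "kwargs": {
  "plan": [
    [0,0,0,0,-1],
    [0,0,0,0,-1],
    [0,0,0,0,-1],
    [0,0,0,0,-1],
    [0,0,0,0,-1],
    [0,0,20,0,-1],
    [0,0,30,0,-1],
    [0,0,30,0,-1],
    [0,0,0,0,-1],
    [0,0,0,0,-1]
  ]
}}

```text
t: 22.05
tool_pos: [0.6262, -0.1345, 0.0852]
tool_rot: [[-0.997, -0.081, 0.0], [-0.081, 0.997, 0.0], [-0.0, 0.0, -1.0]]
force: [0.9, 0.3, -0.8]
gripper_width: 0.0233
grasp_force: 30.0
```

Run:
```python
from h import *
p,a,o=state(); print(p,a,o["t"],o["gripper_width"])
for n in("side","scene"):
  s=look(n,save=n+"4")
  P=cloud(s)*1000; m=(abs(P[...,0]-630)<95)&(abs(P[...,1]+138)<28)&(P[...,2]>60)&(P[...,2]<110); q=P[m]
  for x in range(545,720,15):
    k=q[abs(q[:,0]-x)<7]; 
    if len(k): print(n,x,len(k),np.percentile(k[:,2],[10,50,90]).round(),np.median(k[:,1]).round())
```

```text
[ 626.23132209 -134.53849454   85.2260559 ] 94.66552795882312 22.05 0.02334885931018415
side 560 92 [84. 91. 94.] -142.0
side 575 72 [88. 92. 94.] -141.0
side 590 64 [89. 92. 94.] -140.0
side 605 53 [88. 92. 94.] -140.0
side 620 159 [ 91.  95. 106.] -136.0
side 635 54 [ 91.  94. 106.] -127.0
side 650 34 [82. 92. 94.] -124.0
side 665 29 [85. 92. 93.] -149.0
side 680 43 [87. 91. 93.] -143.0
side 695 17 [84. 90. 92.] -145.0
scene 560 22 [82. 89. 91.] -128.0
scene 575 39 [82. 90. 92.] -129.0
scene 590 30 [82. 89. 91.] -128.0
scene 605 12 [79. 84. 89.] -125.0
scene 620 26 [ 89.  96. 106.] -146.0
scene 635 83 [ 87.  93. 106.] -140.0
scene 650 52 [83. 89. 91.] -125.0
scene 665 52 [84. 90. 92.] -128.0
scene 680 48 [83. 88. 90.] -123.0
scene 695 59 [81. 87. 90.] -125.0
```

Request:
{"fn": "play_rows", "kwargs": {
  "plan": [
    [-15,-15,10,0,-1],
    [-28,-32,0,-0.05,-1],
    [-30,-35,0,-0.05,-1],
    [-30,-35,0,-0.05,-1],
    [-22,-27,0,0,-1],
    [-12,-12,0,0,-1],
    [0,0,0,0,-1],
    [0,0,0,0,-1],
    [0,0,0,0,-1]
  ]
}}

```text
t: 23.05
tool_pos: [0.4913, -0.2882, 0.0949]
tool_rot: [[-0.998, 0.064, 0.001], [0.064, 0.998, 0.002], [-0.001, 0.002, -1.0]]
force: [1.2, -0.5, 0.1]
gripper_width: 0.0235
grasp_force: 30.0
```

Run:
```python
from h import *
c=look(save="w10"); p,a,o=state(); print(p,a,o["t"],o["gripper_width"])
tray("w10")
P=cloud(c)*1000;q=P[(P[...,2]>75)&(P[...,2]<125)&(abs(P[...,0]-450)<60)&(abs(P[...,1]+291)<40)]
print("held",len(q),np.percentile(q,[2,50,98],axis=0).round(1))
```

```text
[ 491.22463221 -288.33633889   94.92280049] 86.31286655511546 23.1 0.023670720955254614
w10 0.35931239318082175 ((457.5011901855469, -331.75347900390625), (175.73785400390625, 136.65664672851562), 85.81002044677734) 21.154241958458037
held 7894 [[ 423.6 -307.    98.8]
 [ 466.6 -285.7  103.1]
 [ 506.6 -266.9  121.3]]
```

View pics/w10.png

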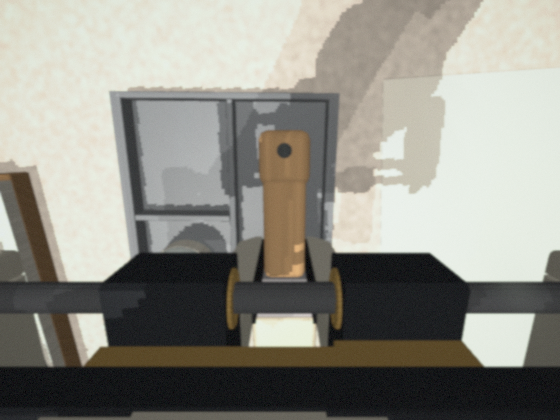

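Brush (285,200) points along the long compartment (columns 237-325). Lower, release narrowly, rise.

Request:
{"fn": "play_rows", "kwargs": {
  "plan": [
    [-2,-3,-15,0,-1],
    [0,0,-35,0,-1],
    [0,0,-20,0,-1],
    [0,0,-9,0,-1],
    [0,0,-4,0,-1],
    [0,0,0,0,-1],
    [0,0,-1,0,-1],
    [0,0,0,0,-1]
  ]
}}

```text
t: 23.9
tool_pos: [0.488, -0.2942, 0.012]
tool_rot: [[-0.998, 0.069, 0.002], [0.069, 0.998, -0.001], [-0.002, -0.001, -1.0]]
force: [0.0, -0.5, -0.7]
gripper_width: 0.0238
grasp_force: 30.0
```

Request:
{"fn": "play_rows", "kwargs": {
  "plan": [
    [0,2,-1,0,-1],
    [0,0,0,0,-1],
    [0,0,0,0,-0.35],
    [0,0,0,0,-0.35],
    [0,0,0,0,-0.35],
    [0,0,15,0,-0.35],
    [0,0,40,0,-0.35],
    [0,0,50,0,0],
    [0,10,50,0,0],
    [0,30,15,0,0],
    [0,45,0,0,0],
    [5,45,0,0,0]
  ]
}}

```text
t: 25.1
tool_pos: [0.4921, -0.1616, 0.1803]
tool_rot: [[-0.997, 0.071, 0.002], [0.071, 0.997, -0.001], [-0.002, -0.001, -1.0]]
force: [0.7, 0.1, -0.1]
gripper_width: 0.0468
grasp_force: 0.0
```

Request:
{"fn": "play_rows", "kwargs": {
  "plan": [
    [10,45,0,0,0],
    [12,45,0,0,0],
    [12,45,0,0,0],
    [12,45,0,0,0],
    [12,45,0,0,0],
    [12,45,0,0,0],
    [10,15,0,0,0],
    [0,0,0,0,0],
    [0,0,0,0,0],
    [0,0,0,0,0],
    [0,0,0,0,0]
  ]
}}

```text
t: 26.2
tool_pos: [0.5721, 0.1206, 0.1793]
tool_rot: [[-0.997, 0.072, -0.0], [0.072, 0.997, -0.001], [0.0, -0.001, -1.0]]
force: [-0.0, -0.5, -0.0]
gripper_width: 0.0464
grasp_force: 0.0
```

Run:
```python
from h import *
c=look(save="w11"); p,a,o=state(); print(p,a,o["t"])
s=look("side",save="s5")
blobs(c,zmax=.075,y0=-.05); blobs(s,zmax=.075)
P=cloud(c)*1000;q=P[(P[...,2]>45)&(P[...,2]<60)&(abs(P[...,0]-637)<30)&(abs(P[...,1]-137)<30)]
print("knob",len(q),q.min(0),q.max(0))
for k,n in((s,"side"),):
  P=cloud(k)*1000;g=k["pixels"].astype(int);m=(abs(P[...,0]-490)<90)&(abs(P[...,1]+291)<36)&(P[...,2]>12)&(P[...,2]<30)&(g[...,0]-g[...,2]>25);q=P[m];print(cv2.minAreaRect(q[:,:2].astype(np.float32)),np.percentile(q[:,2],[5,50,95]))
cv2.imwrite("pics/cmp3.png",cv2.resize(np.hstack([c["pixels"],s["pixels"]])[...,::-1],(800,300)))
```

```text
[572.1847817  121.00313242 179.34262066] 85.89370373367609 26.25
[647.  222.6] [17. 31.] longaxis -56.3 ztop-bench 0.0241 n 48
[635.  137.5] [38. 38.] longaxis 0.0 ztop-bench 0.0537 n 194
[623.7   8.1] [19. 42.] longaxis 58.4 ztop-bench 0.0399 n 72
[617.3 302.3] [37. 40.] longaxis -35.5 ztop-bench 0.054 n 190
[462.2 343.1] [135. 144.] longaxis 82.1 ztop-bench 0.0227 n 502
[452.  346.5] [69. 93.] longaxis -8.1 ztop-bench 0.0447 n 800
bench 0.0014856723480952683
[ 730.  -320.2] [80. 80.] longaxis 9.5 ztop-bench 0.0261 n 409
[655.6 223.1] [37. 39.] longaxis -45.0 ztop-bench 0.0535 n 172
[633.8   0. ] [42. 45.] longaxis 0.0 ztop-bench 0.0419 n 257
[632.3 133.5] [36. 41.] longaxis -40.6 ztop-bench 0.0538 n 188
[615.7 301.5] [34. 38.] longaxis -38.7 ztop-bench 0.0536 n 169
[ 488. -333.] [178. 204.] longaxis -4.2 ztop-bench 0.0641 n 1646
[ 488.8 -295. ] [ 48. 145.] longaxis 0.0 ztop-bench 0.0192 n 760
[521.6 381.9] [37. 78.] longaxis -61.7 ztop-bench 0.0233 n 117
[446.2 280.5] [ 44. 153.] longaxis 4.8 ztop-bench 0.0237 n 259
[450.6 345.9] [70. 95.] longaxis -9.5 ztop-bench 0.0454 n 784
[426.3 413. ] [18. 80.] longaxis -7.1 ztop-bench 0.0235 n 150
[381.2 362.5] [ 8. 88.] longaxis 83.2 ztop-bench 0.0235 n 78
bench 0.0006584217718648144
knob 233 [627.30053096 128.72647039  45.08863904] [645.11686992 145.31000192  55.76899497]
((488.8386535644531, -293.0382995605469), (39.45222473144531, 146.7750701904297), 87.84100341796875) [13.69021833 16.88858945 19.53815126]
```

View pics/cmp3.png

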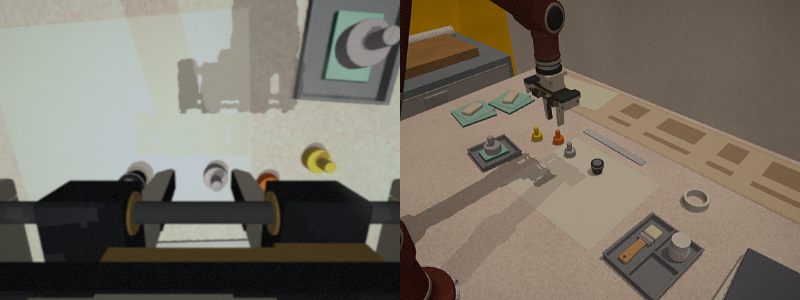

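Brush lies flat in the long compartment, jar beside it. Small weight's knob is at (636,137).

Request:
{"fn": "play_rows", "kwargs": {
  "plan": [
    [20,6,0,0,0],
    [30,7,-10,0,0],
    [13,3,-30,0,0],
    [0,0,-40,0,0],
    [0,0,-30,0,0],
    [0,0,-20,0,0],
    [0,0,-15,0,0],
    [0,0,0,0,0],
    [0,0,0,0,0],
    [0,0,0,0,0]
  ]
}}

```text
t: 27.3
tool_pos: [0.6366, 0.139, 0.0357]
tool_rot: [[-0.998, 0.069, 0.003], [0.069, 0.998, 0.001], [-0.003, 0.001, -1.0]]
force: [-0.3, 0.5, -0.4]
gripper_width: 0.0466
grasp_force: 0.0
```

Request:
{"fn": "play_rows", "kwargs": {
  "plan": [
    [0,0,-3,0,-1],
    [0,0,0,0,-1],
    [0,0,0,0,-1],
    [0,0,0,0,-1],
    [0,0,0,0,-1],
    [0,0,0,0,-1],
    [0,0,25,0,-1],
    [0,0,40,0,-1],
    [0,0,45,0,-1],
    [0,-20,10,0,-1],
    [0,0,0,0,-1],
    [0,0,0,0,-1]
  ]
}}

```text
t: 28.5
tool_pos: [0.6337, 0.1174, 0.1489]
tool_rot: [[-0.997, 0.071, -0.005], [0.071, 0.997, -0.001], [0.004, -0.001, -1.0]]
force: [-0.2, 1.0, -4.0]
gripper_width: 0.0167
grasp_force: 29.9
```

Request:
{"fn": "play_rows", "kwargs": {
  "plan": [
    [-6,-15,0,0,-1],
    [-14,-35,0,0,-1],
    [-17,-43,0,0,-1],
    [-18,-45,0,0,-1],
    [-18,-45,0,0,-1],
    [-18,-45,0,0,-1],
    [-18,-45,0,0,-1],
    [-18,-45,0,0,-1],
    [-18,-45,0,0,-1],
    [-18,-43,0,0,-1],
    [-17,-40,0,0,-1],
    [-12,-30,0,0,-1]
  ]
}}

```text
t: 29.7
tool_pos: [0.4393, -0.3599, 0.1493]
tool_rot: [[-0.997, 0.073, -0.004], [0.073, 0.997, 0.001], [0.004, 0.0, -1.0]]
force: [0.7, -0.6, -3.4]
gripper_width: 0.0172
grasp_force: 29.9
```

Request:
{"fn": "play_rows", "kwargs": {
  "plan": [
    [-5,-10,0,0,-1],
    [0,0,0,0,-1],
    [0,0,0,0,-1],
    [0,0,0,0,-1],
    [0,0,0,0,-1]
  ]
}}

```text
t: 30.2
tool_pos: [0.4395, -0.3649, 0.1509]
tool_rot: [[-0.998, 0.065, 0.0], [0.065, 0.998, 0.001], [-0.0, 0.001, -1.0]]
force: [0.1, 0.4, -3.7]
gripper_width: 0.017
grasp_force: 29.9
```

Run:
```python
from h import *
c=look("side",save="s6"); p,a,o=state(); print(p,a,o["t"],o["gripper_width"])
P=cloud(c)*1000;q=P[(abs(P[...,0]-p[0])<35)&(abs(P[...,1]-p[1])<35)]
print([(z,int(((q[:,2]>z)&(q[:,2]<z+4)).sum())) for z in range(60,160,4)])
```

```text
[ 439.32591201 -365.38364007  151.03720561] 86.23082647616155 30.25 0.017455178283779654
[(60, 0), (64, 0), (68, 0), (72, 0), (76, 0), (80, 0), (84, 0), (88, 0), (92, 0), (96, 0), (100, 0), (104, 0), (108, 0), (112, 0), (116, 1), (120, 24), (124, 45), (128, 38), (132, 38), (136, 38), (140, 151), (144, 54), (148, 18), (152, 29), (156, 41)]
```

Request:
{"fn": "play_rows", "kwargs": {
  "plan": [
    [-2,-4,-20,0,-1],
    [0,0,-35,0,-1],
    [0,0,-30,0,-1],
    [0,0,-15,0,-1],
    [0,0,-8,0,-1],
    [0,0,-3,0,-1],
    [0,0,0,0,-1],
    [0,0,0,0,-1]
  ]
}}

```text
t: 31.05
tool_pos: [0.4371, -0.3716, 0.0412]
tool_rot: [[-0.998, 0.068, 0.002], [0.068, 0.998, -0.001], [-0.002, -0.001, -1.0]]
force: [-0.1, 0.3, -1.8]
gripper_width: 0.0172
grasp_force: 29.9
```

Request:
{"fn": "play_rows", "kwargs": {
  "plan": [
    [0,0,-1,0,-1],
    [0,0,-1,0,-1],
    [0,0,0,0,-1]
  ]
}}

```text
t: 31.35
tool_pos: [0.4364, -0.3711, 0.0384]
tool_rot: [[-0.998, 0.069, 0.0], [0.069, 0.998, -0.0], [-0.0, -0.0, -1.0]]
force: [-0.2, 0.2, -1.9]
gripper_width: 0.0175
grasp_force: 29.9
```

Request:
{"fn": "play_rows", "kwargs": {
  "plan": [
    [0,0,-1,0,-1],
    [0,0,-1,0,-1],
    [0,0,0,0,-1],
    [0,0,0,0,0],
    [0,0,0,0,0],
    [0,0,0,0,0],
    [0,0,20,0,0],
    [0,0,40,0,0],
    [0,0,50,0,0],
    [0,20,50,0,0],
    [10,40,10,0,0],
    [10,40,0,0,0]
  ]
}}

```text
t: 32.55
tool_pos: [0.4578, -0.2733, 0.2059]
tool_rot: [[-0.997, 0.072, 0.007], [0.072, 0.997, -0.004], [-0.007, -0.003, -1.0]]
force: [0.9, 0.4, -1.3]
gripper_width: 0.0469
grasp_force: 0.0
```

Request:
{"fn": "play_rows", "kwargs": {
  "plan": [
    [10,40,0,0,0],
    [10,40,0,0,0],
    [0,0,0,0,0],
    [0,0,0,0,0],
    [0,0,0,0,0],
    [0,0,0,0,0]
  ]
}}

```text
t: 33.15
tool_pos: [0.4758, -0.1943, 0.2026]
tool_rot: [[-0.997, 0.072, -0.0], [0.072, 0.997, -0.001], [0.0, -0.001, -1.0]]
force: [0.0, 0.2, 0.1]
gripper_width: 0.0462
grasp_force: 0.0
```

Run:
```python
from h import *
c=look(save="w12"); p,a,o=state(); print(p,a,o["t"])
s=look("side",save="s7")
for k in (c,s): blobs(k,zmax=.085,y1=-.2,zt=.012); blobs(k,zmax=.085,y1=-.2,zt=.027)
blobs(s,zmax=.1)
cv2.imwrite("pics/cmp4.png",cv2.resize(np.hstack([c["pixels"],s["pixels"]])[...,::-1],(800,300)))
```

```text
[ 475.82650614 -194.19992432  202.58752805] 85.88503988747046 33.2
[ 487.5 -292.5] [ 42. 142.] longaxis 0.0 ztop-bench 0.0184 n 677
[ 466.  -332.1] [155. 178.] longaxis 85.9 ztop-bench 0.0224 n 918
[ 520.1 -369.2] [21. 51.] longaxis 62.1 ztop-bench 0.0643 n 95
[ 436.2 -368.8] [35. 40.] longaxis 0.0 ztop-bench 0.0579 n 190
bench 0.0012436274194882746
[ 518.6 -370.6] [18. 49.] longaxis 67.6 ztop-bench 0.0643 n 83
[ 436.1 -367.7] [33. 38.] longaxis 12.5 ztop-bench 0.0579 n 164
bench 0.0012436274194882746
[ 730.6 -320.6] [80. 81.] longaxis 45.0 ztop-bench 0.0261 n 408
[ 487.8 -333.1] [178. 203.] longaxis -3.9 ztop-bench 0.0642 n 1626
[ 488.8 -292.5] [ 42. 145.] longaxis 0.0 ztop-bench 0.0191 n 735
[ 433.8 -371.3] [36. 40.] longaxis -63.4 ztop-bench 0.058 n 192
bench 0.0006791596251261578
[ 532.5 -378.8] [51. 51.] longaxis 45.0 ztop-bench 0.065 n 355
[ 434.  -370.5] [35. 37.] longaxis -63.4 ztop-bench 0.0582 n 168
bench 0.0006791596251261578
[ 730.6 -320.6] [80. 81.] longaxis 45.0 ztop-bench 0.0261 n 417
[655.6 223.1] [34. 39.] longaxis -45.0 ztop-bench 0.0535 n 177
[624.5   6.2] [23. 42.] longaxis 54.0 ztop-bench 0.0418 n 120
[617.1 301. ] [37. 39.] longaxis -39.8 ztop-bench 0.0542 n 174
[ 487.8 -333.1] [178. 203.] longaxis -3.9 ztop-bench 0.0642 n 1651
[ 489.  -291.1] [ 44. 147.] longaxis -3.2 ztop-bench 0.0191 n 755
[520.4 390.9] [34. 62.] longaxis -51.7 ztop-bench 0.0241 n 112
[443.2 282.6] [ 32. 152.] longaxis -13.8 ztop-bench 0.0234 n 274
[449.9 343.1] [77. 93.] longaxis -10.3 ztop-bench 0.0765 n 841
[398.2 387.4] [ 64. 129.] longaxis 45.8 ztop-bench 0.0232 n 222
[ 433.8 -371.3] [36. 40.] longaxis -63.4 ztop-bench 0.0581 n 193
bench 0.0006337096509809181
```

View pics/cmp4.png

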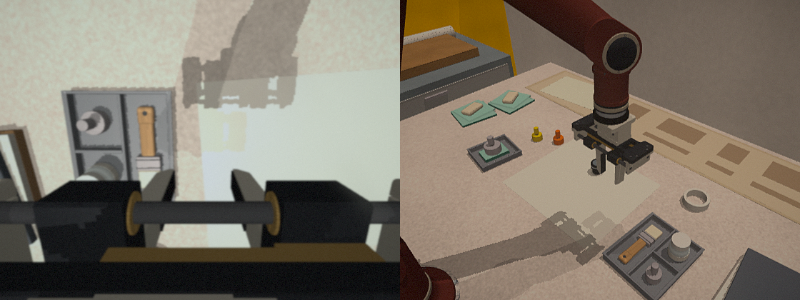

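Both kits are complete: in the side half, brush (632,243), jar (680,245) and small weight (654,272) sit in the mending tray, and the large weight stands on the plate at (491,147). The gripper is clear of everything, so I'm handing in.

```bash
python3 -c "
from bench import arm
print(arm.job_done())"
```

```text
the job is handed in; nothing more can be done
None
```

Both kits are made up and I handed the job in at about 33 s of the 134 s; the last pictures showed every item in its place, but the hand-in returned no verdict.

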